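Sort the painted ornaments into their own trays

TASK

The three painted steel ornaments on the packing table each stand in a tray of the wrong colour: move them so that each one stands upright in the middle of the tray of its own colour; the empty white tray is there to use on the way. Set each one down gently, without dropping or tipping it and without letting the ornaments touch one another, since the paint is fresh. Leave the spray bottle, the tool caddy and the tape dispenser where they are.

Things in the scene. Friction and masses are not known exactly. Their poses are not given: they have to be found in the camera images.
- tree_mid (a point): Black steel fir tree, upright ornament, 66 mm wide low down, 44 mm half-way up, pointed at the top. Cut from 10 mm plate, on a round bare-metal foot (70 mm diameter, 8 mm thick); 90 mm tall, about 0.35 kg. Point: its centre, 45 mm above the underside, mid-thickness. x: along the plate's width, y: across its 10 mm thickness (grip along y, from above), z: up.
- heart_mid (a point): Red steel heart, upright ornament on a short stem, about 50 mm wide half-way up, 78 mm at the lobes. Cut from 10 mm plate, on a round bare-metal foot (70 mm diameter, 8 mm thick); 90 mm tall, about 0.35 kg. Point: its centre, 45 mm above the underside, mid-thickness. x: along the plate's width, y: across its 10 mm thickness (grip along y, from above), z: up.
- house_mid (a point): Blue steel house with gable roof, chimney, white door and window, upright ornament, 52 mm wide half-way up (68 mm at the eaves). Cut from 10 mm plate, on a round bare-metal foot (70 mm diameter, 8 mm thick); 90 mm tall, about 0.35 kg. Point: its centre, 45 mm above the underside, mid-thickness. x: along the plate's width, y: across its 10 mm thickness (grip along y, from above), z: up.
- tray_black: Square black tray, where the black fir tree belongs (another ornament stands in it at the start): open on top, 108 x 108 mm outside, 100 x 100 mm inside, fixed to the table. Origin at the centre of its underside, on the table; z up, x and y along its sides. Its floor is 6 mm thick, so things stand 6 mm above the origin; its rim is 16 mm above the origin.
- tray_red: Square red tray, where the red heart belongs (another ornament stands in it at the start): open on top, 108 x 108 mm outside, 100 x 100 mm inside, fixed to the table. Origin at the centre of its underside, on the table; z up, x and y along its sides. Its floor is 6 mm thick, so things stand 6 mm above the origin; its rim is 16 mm above the origin.
- tray_blue: Square blue tray, where the blue house belongs (another ornament stands in it at the start): open on top, 108 x 108 mm outside, 100 x 100 mm inside, fixed to the table. Origin at the centre of its underside, on the table; z up, x and y along its sides. Its floor is 6 mm thick, so things stand 6 mm above the origin; its rim is 16 mm above the origin.
- tray_spare: Empty square white tray, free for use on the way (no ornament belongs in it): open on top, 108 x 108 mm outside, 100 x 100 mm inside, fixed to the table. Origin at the centre of its underside, on the table; z up, x and y along its sides. Its floor is 6 mm thick, so things stand 6 mm above the origin; its rim is 16 mm above the origin.
- spray: Bystander: small white spray bottle with a black trigger head, 56 mm diameter, 160 mm tall, loose. The head reaches 53 mm from its axis along -x. Origin at the centre of its underside.
- caddy: Bystander: green open tool caddy with scissors and pens, 90 x 90 mm, 85 mm high (the tools reach 136 mm), loose. Origin at the centre of its underside.
- dispenser: Bystander: grey tape dispenser with a roll of brown tape, 150 mm (x) x 85 mm (y), 120 mm high, loose. Origin at the centre of its underside.

How it is judged:
By the outcome, as a careful person would: the job done as asked, in the order asked, and still so for the second after the job is handed in, with the robot touching nothing.
It also fails if it takes over 112 s, if anything falls off the work surface, if the arm or the gripper's body presses on something with over 40 N, if the wrist force passes 120 N, or if a joint passes its speed limit or range.

ROBOT

A 6-joint arm with a two-finger parallel gripper is mounted at the origin on the work surface. World frame = base frame: x ahead of the robot, y to its left, z up, the work surface at z = 0. Lengths are in m, angles in rad, forces in N, time in s.
With the tool pointing down it reaches from about 0.275 to 1 m from the base axis. Payload 8.4 kg.
Tool frame: the origin (TCP) lies midway between the tips of the shut fingers; the grasp point (between the pads) lies robot.grip_point_offset behind it (robot.grip_point_offset is the distance from the TCP to the grasp point, in m); z points along the fingers, y is the line along which they close (so a half turn about z gives the same grasp; the last joint's range is limited). The gripper opens to 85 mm and grips with 20 to 120 N. Pads are 22 mm wide; open, the fingers measure 114 mm over their backs; the gripper's body (76 mm by 85 mm) begins 54 mm behind the grasp point. The pads swing forward as they close: fully open they stand 13 mm farther back than shut.
Start: joints at [-1.139, 0.353, 1.633, -0, 1.155, -0.002], TCP at [0.263, -0.567, 0.231] pointing down, gripper open.
Joint ranges: [-2.63, 2.63], [-0.92, 2.1], [0.06, 2.66], [-1.3, 4.44], [0, 2.69], [-3.02, 3.02]. Speed limits (rad/s): [2.22, 2.22, 2.79, 3.14, 3.14, 3.14].

INTERFACE

Orientations are given as a rotation vector (axis times angle).
In Python, from bench import robot gives the robot as it stands.
- The arm moves only by the tool move_arm, never from a script. Its arguments are lists of equal length, an entry for each row: "grip": the opening in per cent of the stroke, from 0 (shut) to 100 (fully open); "slide": the shift along the tool's x, y, z each as a share of 500 mm, from -1 to 1, a list of three; "twist": the turn about the tool's z as a share of 90 degrees, from -1 to 1. In form: {"grip": [grip, ...], "slide": [[x, y, z], ...], "twist": [twist, ...]}. A call has 1 to 8 rows; each row is the pose to reach, as a shift and turn from the pose commanded when the call began, along the tool's axes at that moment; what a row does not reach only later rows make up. A row lasts 1/10 s, in which the tool goes at most 50 mm and 8.59 degrees, less where a joint would pass 70% of its speed; a pose out of reach is approached as far as the arm can. A call with a number of a shift or a turn outside -1 to 1 is refused whole. A call with a gripper value outside its range is refused whole. The fingers move at their own pace and stop on an object; "force" is the grip in N (left out, the last holds). Time passes only in rows, so rows that repeat a pose let the fingers close. It gives the time, the measured TCP pose, the force, the opening and the grip force at its end, in the units of the state.
- robot.get_state(): the state, without advancing time (a new reading comes with each control period).
- robot.capture(name): name is "side" or "top" or "wrist"; returns the picture (384x512x3 uint8, red, green, blue); there is no depth.
- robot.camera_info(name): a dict with "vfov" (degrees; the focal length in pixels is half the picture's height over the tangent of half this angle, whatever the lens; pixels are square), "cx", "cy" (the principal point, pixels), "xyz" and "attitude" of the camera in the world. Camera axes: x right, y up, looking along -z (the intrinsics and any distortion apply to the point x, -y, -z); pixel columns grow to the right and rows downward; lengths in m; the calibration is good to about 2 mm. A picture is of the moment at which its call begins: read the wrist's pose just before it. camera_info takes no time and is no camera call; for the wrist camera it gives the pose at the moment of the call.
- robot.sign_off(): hands the job in; it is judged then, once.
The state is a dict: "time_s": time; "q": joint angles; "qvel": joint speeds; "joint_torque": joint torques, N m; "tool_pos": TCP position; "ee_rot": TCP orientation; "ft_force": force on the tool from outside, world axes, zero at the start; "torque": the same for the moment, N m; "width": finger opening in m; "gripper_force": force on a finger pad.
Only numpy, scipy, OpenCV 4.12 (cv2) and the standard library are available. Lean on these libraries where they do the work, as an engineer would, in place of code of your own. Each camera call takes 0.05 s, during which the arm holds its last target. There are 200 camera calls.

## Working session

There is one attempt and no reset: what is moved stays moved. The work goes in short steps, Python scripts to look and compute and a tool call to move; the robot and the scene stay as the last step left them, time stands still between calls to the robot, and variables do not carry over. Pictures are saved under pics/ and viewed, at most 14 in all, crops included, and the job is handed in when it is done.

Besides the shell and the picture viewer there is one more tool, called as a command line: name --pt "numbers of a row" for each row, then --argument value for the rest. move_arm: Moves the arm, as the interface text tells. Shift numbers are shares of 500 mm and turn numbers shares of 90 degrees, none past 1 either way. Its arguments: {"type":"object","properties":{"grip":{"type":"array"},"slide":{"type":"array"},"twist":{"type":"array"},"force":{"type":"number"}},"required":["grip","slide","twist"]}

```bash
ls; mkdir -p pics
python3 - <<'E'
from bench import robot
import cv2
print(robot.get_state(), robot.grip_point_offset)
for n in ("top","side"):
    im=robot.capture(n); cv2.imwrite(f"pics/{n}0.png",im[:,:,::-1]); print(n,robot.camera_info(n))
print(robot.camera_info("wrist"))
E
```

```text
pics
{'time_s': 0.0, 'q': array([-1.13936963e+00,  3.53644538e-01,  1.63412240e+00, -1.72198291e-05,
        1.15518618e+00, -2.42320165e-03]), 'qvel': array([ 0.00022152,  0.0008073 , -0.00028798,  0.00187367,  0.00067095,
        0.00042672]), 'joint_torque': array([-1.71403644e-03, -6.05250049e+01, -3.42076313e+01,  6.12093868e-05,
        9.20864695e-03,  4.82537087e-05]), 'tool_pos': array([ 0.26251727, -0.56668298,  0.23056895]), 'ee_rot': array([-3.06666873e+00, -6.75882936e-01,  4.78856810e-04]), 'ft_force': array([-0.12717202, -0.76291423,  0.17408926]), 'torque': array([-0.00573583,  0.03814462,  0.00679948]), 'gripper_force': 0.0, 'width': 0.08553399159829143} 0.0187
top {'vfov': 45.864921483823544, 'cx': 260.89116894578854, 'cy': 193.9208464749632, 'xyz': array([ 0.44906957, -0.00531203,  1.12765715]), 'attitude': array([ 0.1028308 , -0.09913955, -1.57706203])}
side {'vfov': 51.33047121645314, 'cx': 254.85824115481515, 'cy': 197.86798521823675, 'xyz': array([0.26928305, 0.67134069, 0.80497645]), 'attitude': array([ 0.20778714, -1.0219464 , -2.50278488])}
{'vfov': 64.82333291171341, 'cx': 253.60341132632823, 'cy': 187.63927264152412, 'xyz': array([ 0.32637661, -0.53719954,  0.3742158 ]), 'attitude': array([-0.24689665,  0.15850453, -1.13122233])}
```

View pics/top0.png

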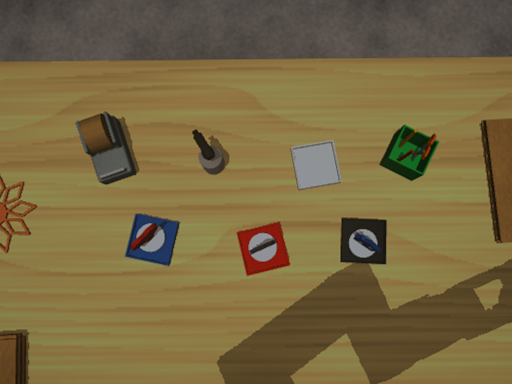

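View pics/side0.png

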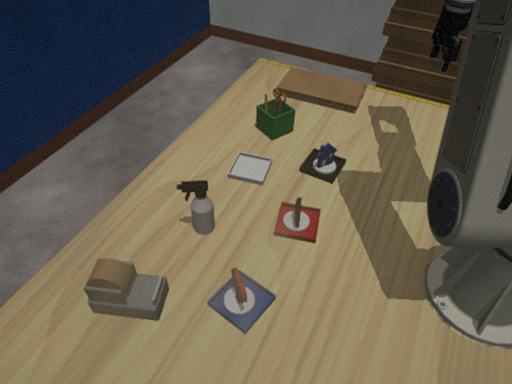

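The top view shows the heart in blue (150,240), the tree in red (263,247), the house in black (364,241) and the spare tray at (315,165). Next I measure them.

```bash
cat > h.py <<'E'
import numpy as np, cv2
from scipy.spatial.transform import Rotation as R
def ray(ci,px,H=384):
    px=np.atleast_2d(np.asarray(px,float)); f=H/2/np.tan(np.radians(ci["vfov"]/2))
    d=np.c_[(px[:,0]-ci["cx"])/f,-(px[:,1]-ci["cy"])/f,-np.ones(len(px))]
    return np.asarray(ci["xyz"]),R.from_rotvec(ci["attitude"]).apply(d)
def plane(ci,px,z):
    o,d=ray(ci,px); return (o+d*((z-o[2])/d[:,2])[:,None])[:,:2]
def proj(ci,P,H=384):
    f=H/2/np.tan(np.radians(ci["vfov"]/2)); c=R.from_rotvec(ci["attitude"]).inv().apply(np.atleast_2d(P)-ci["xyz"])
    return np.c_[ci["cx"]-f*c[:,0]/c[:,2],ci["cy"]+f*c[:,1]/c[:,2]]
def big(m):
    c,_=cv2.findContours(m.astype(np.uint8),cv2.RETR_EXTERNAL,cv2.CHAIN_APPROX_NONE)
    return max(c,key=cv2.contourArea)
E
python3 - <<'E'
from h import *; from bench import robot
im=cv2.imread("pics/top0.png"); ci=robot.camera_info("top")
hsv=cv2.cvtColor(im,cv2.COLOR_BGR2HSV).astype(int); h,s,v=hsv[...,0],hsv[...,1],hsv[...,2]
C={"blue":(150,240,(h>100)&(h<130)&(s>120)),"red":(263,247,((h<6)|(h>174))&(s>170)),"black":(364,241,v<60),"spare":(315,165,(s<60)&(v>90))}
for n,(x,y,m) in C.items():
    w=np.zeros(m.shape,bool); w[y-32:y+32,x-32:x+32]=1
    if n=="black": w[265:]=0
    c=big(m&w); r=cv2.minAreaRect(plane(ci,c[:,0],.016).astype(np.float32)); print(n,np.round(r[0],4),np.round(r[1],4),round(r[2],1))
    if n!="spare":
        w[:]=0; w[y-20:y+20,x-20:x+20]=1
        c=big((s<60)&(v>90)&w); (q,e,a)=cv2.fitEllipse(cv2.convexHull(c)); print("  foot",q,e,plane(ci,q,.014))
cv2.imwrite("pics/z0.png",cv2.resize(im[205:280,115:395],None,fx=2.85,fy=2.85,interpolation=cv2.INTER_CUBIC))
E
```

```text
blue [0.4839 0.264 ] [0.1077 0.1057] 77.6
  foot (151.3791961669922, 238.57305908203125) (24.03569793701172, 27.77035140991211) [[0.48519522 0.26537958]]
red [ 0.4594 -0.0069] [0.1063 0.1062] 13.3
  foot (264.560302734375, 251.61109924316406) (16.153640747070312, 27.0000057220459) [[ 0.45123232 -0.01103959]]
black [ 0.4764 -0.2513] [0.1079 0.1063] 86.8
  foot (362.5474548339844, 242.78529357910156) (28.12453842163086, 28.702180862426758) [[ 0.47056402 -0.25020954]]
spare [ 0.6664 -0.1401] [0.1096 0.109 ] 9.6
```

View pics/z0.png

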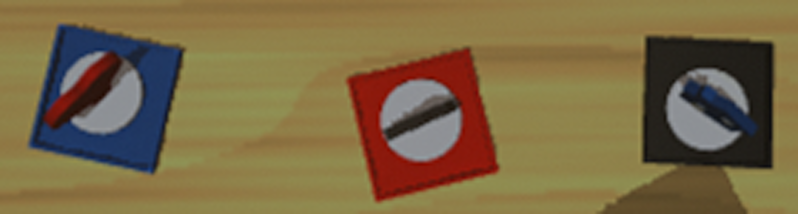

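```bash
cat >> h.py <<'E'
def plan(st,xy=None,z=None,yaw=None):
    """shares for world TCP target; yaw (deg) = world direction of tool y, modulo 180"""
    M=R.from_rotvec(st["ee_rot"]).as_matrix(); p=np.array(st["tool_pos"]); t=p.copy()
    if xy is not None: t[:2]=xy
    if z is not None: t[2]=z
    y0=np.degrees(np.arctan2(M[1,1],M[0,1])); tw=0
    if yaw is not None: tw=-((yaw-y0+90)%180-90)/90
    print("yaw",round(y0,2),"q6",round(st["q"][5],3),"slide",np.round(M.T@(t-p)/.5,4),"twist",round(tw,4),"tilt",np.round(np.degrees(M[:2,2]),2))
E
python3 - <<'E'
from h import *; from bench import robot
plan(robot.get_state(),(0.455,-0.009),0.25,23)
E
```

```text
yaw -65.14 q6 -0.002 slide [ 0.8182 -0.8504 -0.0377] twist -0.9793 tilt [-0.03  0.06]
```

move_arm --grip '[100, 100, 100, 100, 100, 100, 100, 100]' --pt "0.818 -0.85 -0.038" --pt "0.818 -0.85 -0.038" --pt "0.818 -0.85 -0.038" --pt "0.818 -0.85 -0.038" --pt "0.818 -0.85 -0.038" --pt "0.818 -0.85 -0.038" --pt "0.818 -0.85 -0.038" --pt "0.818 -0.85 -0.038" --twist '[-0.98, -0.98, -0.98, -0.98, -0.98, -0.98, -0.98, -0.98]' --force 60

```text
time_s: 0.9
tool_pos: [0.3932, -0.1873, 0.2442]
ee_rot: [2.144, 2.296, 0.0]
ft_force: [1.1, -0.5, 0.9]
width: 0.0855
gripper_force: 0.0
```

Run:
```python
from h import *; from bench import robot
s=robot.get_state(); print(s["tool_pos"],s["time_s"]);plan(s,(0.455,-0.009),0.25,23)
```

```text
[ 0.39321863 -0.18728466  0.24420586] 0.9
yaw 3.94 q6 -0.517 slide [ 0.3472  0.1478 -0.0116] twist -0.2118 tilt [ 0.01 -0.  ]
```

move_arm --grip '[100, 100, 100, 100, 100, 100, 100]' --pt "0.347 0.148 -0.012" --pt "0.347 0.148 -0.012" --pt "0.347 0.148 -0.012" --pt "0.347 0.148 -0.012" --pt "0.347 0.148 -0.012" --pt "0.347 0.148 -0.012" --pt "0.347 0.148 -0.012" --twist '[-0.212, -0.212, -0.212, -0.212, -0.212, -0.212, -0.212]'

```text
time_s: 1.6
tool_pos: [0.4555, -0.0121, 0.2499]
ee_rot: [-1.741, -2.614, 0.001]
ft_force: [-0.0, -0.2, -0.4]
width: 0.0854
gripper_force: 0.0
```

Run:
```python
from h import *; from bench import robot
ci=robot.camera_info("wrist"); im=robot.capture("wrist")[:,:,::-1]; cv2.imwrite("pics/w1.png",im)
print(ci); plan(robot.get_state(),(0.455,-0.009),0.25,23); print(proj(ci,[[.459,-.007,.016],[.459,-.007,.1],robot.get_state()["tool_pos"]]))
```

```text
{'vfov': 64.82333291171341, 'cx': 253.60341132632823, 'cy': 187.63927264152412, 'xyz': array([0.42931053, 0.05270041, 0.39345844]), 'attitude': array([-0.2757733 , -0.05473336,  0.39122512])}
yaw 22.62 q6 -0.425 slide [ 0.0066  0.0015 -0.0001] twist -0.0042 tilt [-0.04 -0.01]
[[257.26381674 155.79943598]
 [258.22487649 170.55617833]
 [252.34926661 241.20825466]]
```

View pics/w1.png

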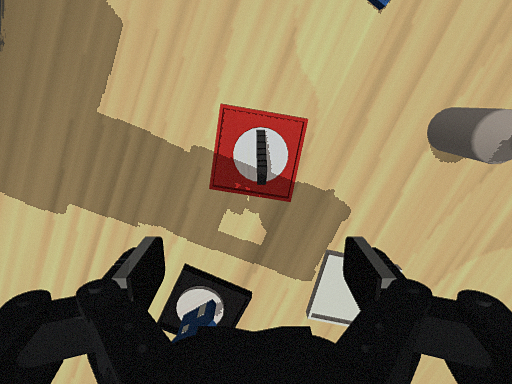

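The wrist view shows the tree nearly edge-on at (262,155) in the red tray, with the spare tray at lower right. Now the foot and plate fit.

```bash
cat >> h.py <<'E'
def fg(n,hsv):
    h,s,v=hsv[...,0],hsv[...,1],hsv[...,2]
    return {"blue":(h>100)&(h<130)&(s>110),"red":((h<8)|(h>172))&(s>130),"black":(v<70)&(s<120),"white":(s<55)&(v>110)}[n]
def measure(im,ci,tray,orn,xy,half=70,ho=34):
    """im BGR from the wrist; xy: rough world centre of the tray"""
    hsv=cv2.cvtColor(im,cv2.COLOR_BGR2HSV).astype(int); u,v=proj(ci,[[*xy,.016]])[0].astype(int)
    w=np.zeros(im.shape[:2],bool); w[max(v-half,0):v+half,max(u-half,0):u+half]=1
    if tray:
        r=cv2.minAreaRect(plane(ci,big(fg(tray,hsv)&w)[:,0],.016).astype(np.float32)); print("tray",np.round(r[0],4),np.round(r[1],4),round(r[2],1))
    w[:]=0; w[max(v-ho,0):v+ho,max(u-ho,0):u+ho]=1
    m=fg("white",hsv)&w
    k=np.ones((3,3),np.uint8); m=cv2.morphologyEx(m.astype(np.uint8),cv2.MORPH_OPEN,k)
    pts=cv2.findNonZero(m); hull=cv2.convexHull(pts)
    W=(plane(ci,hull[:,0],.014)).astype(np.float32); c,r=cv2.minEnclosingCircle(W); print("foot px",cv2.minEnclosingCircle(hull),"world",np.round(c,4),"r",round(r,4))
    if orn:
        b=big(fg(orn,hsv)&w)[:,0]; q=np.zeros(im.shape[:2],np.uint8); cv2.drawContours(q,[b],-1,1,-1)
        P=plane(ci,cv2.findNonZero(q)[:,0],.045); d=P-P.mean(0); a=np.linalg.svd(d,full_matrices=False)[2][0]
        yaw=np.degrees(np.arctan2(a[0],-a[1])); yaw=(yaw+90)%180-90
        nn=np.array([-a[1],a[0]]); print("plate",len(P),"mean",np.round(P.mean(0),4),"normal yaw",round(yaw,2),"len,thick",np.round([np.ptp(d@a),np.ptp(d@nn)],4))
E
python3 - <<'E'
from h import *; from bench import robot
measure(cv2.imread("pics/w1.png"),robot.camera_info("wrist"),"red","black",(.459,-.007))
measure(cv2.imread("pics/w1.png"),robot.camera_info("wrist"),None,"black",(.459,-.012),ho=34)
im=cv2.imread("pics/w1.png");cv2.imwrite("pics/w1z.png",cv2.resize(im[95:210,195:325],None,fx=4.5,fy=4.5,interpolation=cv2.INTER_NEAREST))
E
```

```text
tray [ 0.4577 -0.0061] [0.1082 0.1086] 12.9
foot px ((260.2205505371094, 154.1387176513672), 27.401012420654297) world [ 0.4623 -0.0048] r 0.035
plate 488 mean [ 0.4617 -0.0029] normal yaw 23.8 len,thick [0.0637 0.0111]
foot px ((260.2205505371094, 154.1387176513672), 27.401012420654297) world [ 0.4623 -0.0048] r 0.035
plate 488 mean [ 0.4617 -0.0029] normal yaw 23.8 len,thick [0.0637 0.0111]
```

View pics/w1z.png

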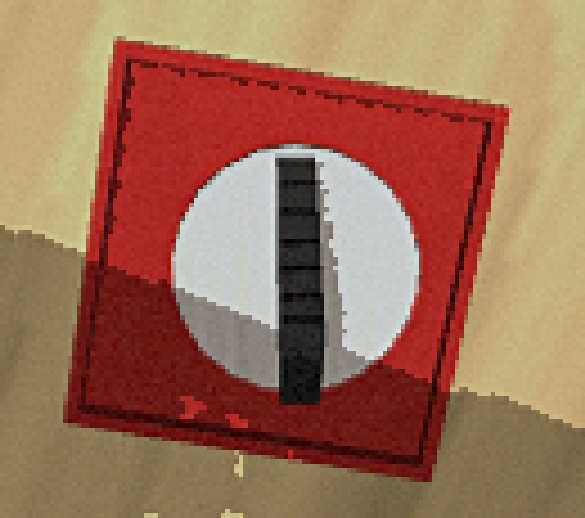

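Run:
```python
from h import *; from bench import robot
plan(robot.get_state(),(0.4623,-0.0048),0.034,23.8)
```

```text
yaw 22.62 q6 -0.425 slide [0.0088 0.0185 0.4319] twist -0.0131 tilt [-0.04 -0.01]
```

move_arm --grip '[100, 100, 100, 100, 100, 100, 100, 100]' --pt "0.009 0.0185 0.04" --pt "0.009 0.0185 0.12" --pt "0.009 0.0185 0.2" --pt "0.009 0.0185 0.28" --pt "0.009 0.0185 0.35" --pt "0.009 0.0185 0.4" --pt "0.009 0.0185 0.42" --pt "0.009 0.0185 0.432" --twist '[-0.013, -0.013, -0.013, -0.013, -0.013, -0.013, -0.013, -0.013]'

```text
time_s: 2.45
tool_pos: [0.4625, -0.0046, 0.0336]
ee_rot: [-1.716, -2.63, 0.001]
ft_force: [-0.4, 1.1, 0.1]
width: 0.0853
gripper_force: 0.0
```

move_arm --grip '[60, 45, 30, 20, 10, 0, 0, 0]' --pt "0 0 0" --pt "0 0 0" --pt "0 0 0" --pt "0 0 0" --pt "0 0 0" --pt "0 0 0" --pt "0 0 0" --pt "0 0 0" --twist '[0, 0, 0, 0, 0, 0, 0, 0]' --force 50

```text
time_s: 3.25
tool_pos: [0.4632, -0.0036, 0.0347]
ee_rot: [1.714, 2.632, 0.0]
ft_force: [-1.5, 0.0, 8.2]
width: 0.0091
gripper_force: 50.2
```

move_arm --grip '[0, 0, 0, 0, 0, 0]' --pt "0 0 -0.02" --pt "0 0 -0.08" --pt "0 0 -0.16" --pt "0 0 -0.24" --pt "0 0 -0.29" --pt "0 0 -0.3" --twist '[0, 0, 0, 0, 0, 0]' --force 60

```text
time_s: 3.85
tool_pos: [0.4645, -0.0036, 0.1874]
ee_rot: [1.712, 2.629, 0.005]
ft_force: [0.5, 1.0, -3.2]
width: 0.0095
gripper_force: 59.1
```

Run:
```python
from h import *; from bench import robot
s=robot.get_state(); print(s["tool_pos"],s["width"]); plan(s,(0.6655,-0.1398),None,None)
```

```text
[ 0.46446129 -0.003638    0.18736999] 0.009482791625491385
yaw 23.87 q6 -0.428 slide [-0.4117  0.2575  0.0022] twist 0 tilt [ 0.31 -0.  ]
```

move_arm --grip '[0, 0, 0, 0, 0, 0, 0, 0]' --pt "-0.03 0.019 0" --pt "-0.1 0.063 0" --pt "-0.19 0.119 0" --pt "-0.27 0.169 0" --pt "-0.34 0.213 0" --pt "-0.39 0.244 0" --pt "-0.412 0.258 0" --pt "-0.412 0.258 0" --twist '[0, 0, 0, 0, 0, 0, 0, 0]'

```text
time_s: 4.65
tool_pos: [0.6644, -0.141, 0.1815]
ee_rot: [-1.714, -2.63, 0.002]
ft_force: [0.4, 0.3, -2.7]
width: 0.0094
gripper_force: 59.0
```

Run:
```python
from h import *; from bench import robot
ci=robot.camera_info("wrist"); im=robot.capture("wrist")[:,:,::-1]; cv2.imwrite("pics/w2.png",im)
cv2.imwrite("pics/s2.png",cv2.resize(robot.capture("side")[100:220,200:360,::-1],None,fx=4,fy=4))
s=robot.get_state(); print(s["tool_pos"],s["ft_force"]); plan(s,(0.6655,-0.1398),0.04,None)
```

```text
[ 0.66279991 -0.13951681  0.18237369] [-0.72874943  0.22536851 -2.96478561]
yaw 23.85 q6 -0.626 slide [-0.0033  0.0054  0.2847] twist 0 tilt [-0.18  0.05]
```

View pics/w2.png

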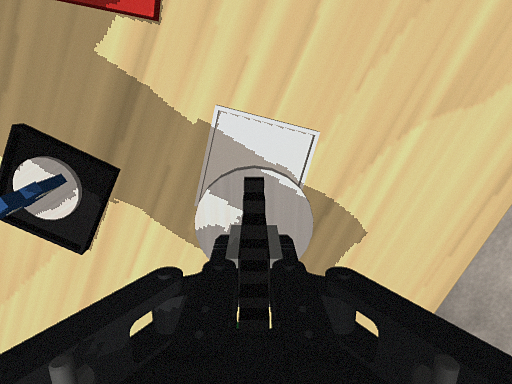

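The tree hangs straight in the grip, above the white tray with back corners at about (216,105) and (319,131). A quick tray check before I lower it.

Run:
```python
from h import *; from bench import robot
a,b=plane(robot.camera_info("wrist"),[(216.5,105),(320,131)],.016); d=(b-a); n=np.array([-d[1],d[0]])/np.linalg.norm(d)
print(np.linalg.norm(d),(a+b)/2+n*.054,(a+b)/2-n*.054)
s=robot.get_state(); print(s["tool_pos"])
```

```text
0.10694649666491209 [ 0.64598243 -0.03099444] [ 0.66476481 -0.13734867]
[ 0.66279991 -0.13951681  0.18237369]
```

move_arm --grip '[0, 0, 0, 0, 0, 0, 0, 0]' --pt "0 0.006 0.03" --pt "0 0.006 0.09" --pt "0 0.006 0.15" --pt "0 0.006 0.2" --pt "0 0.006 0.24" --pt "0 0.006 0.265" --pt "0 0.006 0.28" --pt "0 0.006 0.284" --twist '[0, 0, 0, 0, 0, 0, 0, 0]'

```text
time_s: 5.55
tool_pos: [0.6665, -0.1382, 0.0415]
ee_rot: [-1.713, -2.632, 0.0]
ft_force: [0.4, 0.8, -3.0]
width: 0.0095
gripper_force: 59.0
```

move_arm --grip '[0, 0, 0, 0]' --pt "0 0 0.002" --pt "0 0 0.004" --pt "0 0 0.006" --pt "0 0 0.006" --twist '[0, 0, 0, 0]'

```text
time_s: 5.95
tool_pos: [0.6672, -0.1387, 0.0396]
ee_rot: [1.714, 2.632, 0.0]
ft_force: [-0.0, -0.9, -2.9]
width: 0.0091
gripper_force: 59.0
```

move_arm --grip '[0, 0, 0, 0]' --pt "0 0 0.002" --pt "0 0 0.004" --pt "0 0 0.006" --pt "0 0 0.006" --twist '[0, 0, 0, 0]'

```text
time_s: 6.35
tool_pos: [0.6668, -0.1387, 0.036]
ee_rot: [-1.714, -2.632, 0.0]
ft_force: [0.0, 0.1, -2.6]
width: 0.0095
gripper_force: 59.0
```

move_arm --grip '[0, 0, 0]' --pt "0 0 0.002" --pt "0 0 0.003" --pt "0 0 0.003" --twist '[0, 0, 0]'

```text
time_s: 6.65
tool_pos: [0.667, -0.1387, 0.0348]
ee_rot: [1.714, 2.633, 0.0]
ft_force: [-0.5, 0.7, -0.4]
width: 0.0092
gripper_force: 59.4
```

Contact starting; one more millimetre, then release.

move_arm --grip '[0, 0, 0]' --pt "0 0 0.001" --pt "0 0 0.001" --pt "0 0 0.001" --twist '[0, 0, 0]'

```text
time_s: 6.95
tool_pos: [0.667, -0.1387, 0.0348]
ee_rot: [1.714, 2.633, 0.0]
ft_force: [-3.6, 0.5, 5.5]
width: 0.0099
gripper_force: 60.2
```

move_arm --grip '[4, 8, 13, 20, 35, 60, 100, 100]' --pt "0 0 0" --pt "0 0 0" --pt "0 0 0" --pt "0 0 0" --pt "0 0 0" --pt "0 0 0" --pt "0 0 0" --pt "0 0 0" --twist '[0, 0, 0, 0, 0, 0, 0, 0]'

```text
time_s: 7.75
tool_pos: [0.667, -0.1387, 0.0341]
ee_rot: [1.714, 2.633, -0.0]
ft_force: [0.4, 0.2, -0.4]
width: 0.0722
gripper_force: 0.0
```

move_arm --grip '[100, 100, 100, 100, 100, 100, 100]' --pt "0 0 0" --pt "0 0 -0.03" --pt "0 0 -0.1" --pt "0 0 -0.2" --pt "0 0 -0.3" --pt "0 0 -0.4" --pt "0 0 -0.4" --twist '[0, 0, 0, 0, 0, 0, 0]'

```text
time_s: 8.45
tool_pos: [0.6709, -0.1395, 0.2441]
ee_rot: [1.707, 2.622, 0.008]
ft_force: [0.8, -0.0, -0.2]
width: 0.0854
gripper_force: 0.0
```

Run:
```python
from h import *; from bench import robot
ci=robot.camera_info("wrist"); im=robot.capture("wrist")[:,:,::-1]; cv2.imwrite("pics/w3.png",im)
s=robot.get_state(); print(s["tool_pos"],s["ft_force"]); plan(s,(0.48,0.26),0.25,47)
```

```text
[ 0.6692531  -0.13913706  0.24004575] [-0.44818061  0.53642819 -0.47891887]
yaw 23.86 q6 -0.624 slide [ 0.883  -0.0231 -0.0246] twist -0.2571 tilt [ 0.5 -0.1]
```

View pics/w3.png

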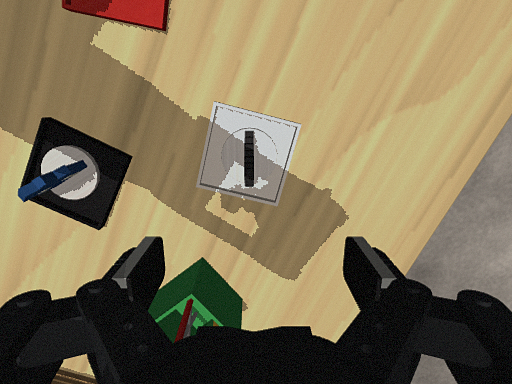

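The tree stands centred in the white tray. On to the heart.

move_arm --grip '[100, 100, 100, 100, 100, 100, 100, 100]' --pt "0.883 -0.023 -0.025" --pt "0.883 -0.023 -0.025" --pt "0.883 -0.023 -0.025" --pt "0.883 -0.023 -0.025" --pt "0.883 -0.023 -0.025" --pt "0.883 -0.023 -0.025" --pt "0.883 -0.023 -0.025" --pt "0.883 -0.023 -0.025" --twist '[-0.257, -0.257, -0.257, -0.257, -0.257, -0.257, -0.257, -0.257]'

```text
time_s: 9.3
tool_pos: [0.4939, 0.2239, 0.245]
ee_rot: [-1.152, -2.922, 0.001]
ft_force: [0.7, 0.9, 0.7]
width: 0.0853
gripper_force: 0.0
```

Run:
```python
from h import *; from bench import robot
s=robot.get_state(); print(s["tool_pos"],s["ft_force"]); plan(s,(0.48,0.26),0.25,47)
```

```text
[0.49391149 0.22392122 0.24495408] [0.6791335  0.928621   0.68785237]
yaw 46.98 q6 -0.397 slide [ 0.0696  0.0338 -0.0101] twist -0.0002 tilt [-0.07 -0.03]
```

move_arm --grip '[100, 100, 100, 100]' --pt "0.07 0.034 -0.01" --pt "0.07 0.034 -0.01" --pt "0.07 0.034 -0.01" --pt "0.07 0.034 -0.01" --twist '[0, 0, 0, 0]'

```text
time_s: 9.7
tool_pos: [0.4816, 0.258, 0.2499]
ee_rot: [-1.152, -2.922, 0.002]
ft_force: [-0.2, 0.3, 0.6]
width: 0.0857
gripper_force: 0.0
```

Run:
```python
from h import *; from bench import robot
ci=robot.camera_info("wrist"); im=np.ascontiguousarray(robot.capture("wrist")[:,:,::-1]); cv2.imwrite("pics/w4.png",im)
print(proj(ci,[[.484,.264,.016]]))
measure(im,ci,"blue","red",(.484,.264))
s=robot.get_state(); print(s["tool_pos"]); plan(s,(0.484,0.264),0.034,47)
```

```text
[[258.14226326 156.32505436]]
tray [0.483  0.2659] [0.1075 0.1075] 77.5
foot px ((263.20526123046875, 154.78421020507812), 27.58812713623047) world [0.4875 0.2692] r 0.035
plate 624 mean [0.488  0.2711] normal yaw 45.51 len,thick [0.0722 0.0125]
[0.48185343 0.25781194 0.24999565]
yaw 46.93 q6 -0.33 slide [0.0053 0.0124 0.432 ] twist -0.0008 tilt [-0.04 -0.04]
```

View pics/w4.png

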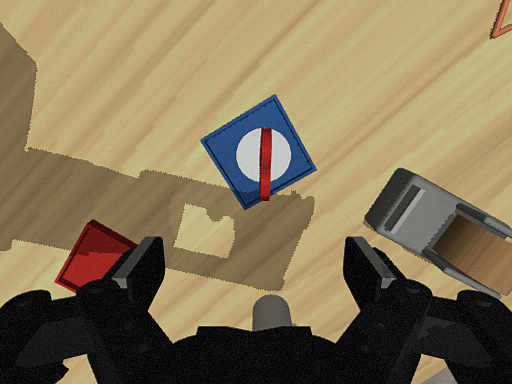

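Heart edge-on at (265,163) in the blue tray; the window clipped it, so I re-measure.

Run:
```python
from h import *; from bench import robot
measure(cv2.imread("pics/w4.png"),robot.camera_info("wrist"),None,"red",(.484,.264),ho=50)
plan(robot.get_state(),(.4875,.2692),0.034,45)
```

```text
foot px ((263.20526123046875, 154.78421020507812), 27.58812713623047) world [0.4878 0.269 ] r 0.035
plate 732 mean [0.493  0.2664] normal yaw 45.69 len,thick [0.0861 0.0125]
yaw 46.93 q6 -0.33 slide [0.0073 0.0248 0.432 ] twist 0.0214 tilt [-0.04 -0.04]
```

move_arm --grip '[100, 100, 100, 100, 100, 100, 100, 100]' --pt "0.0075 0.025 0.04" --pt "0.0075 0.025 0.12" --pt "0.0075 0.025 0.2" --pt "0.0075 0.025 0.28" --pt "0.0075 0.025 0.35" --pt "0.0075 0.025 0.4" --pt "0.0075 0.025 0.42" --pt "0.0075 0.025 0.432" --twist '[0.014, 0.014, 0.014, 0.014, 0.014, 0.014, 0.014, 0.014]'

```text
time_s: 10.55
tool_pos: [0.4876, 0.2696, 0.0337]
ee_rot: [-1.185, -2.908, 0.002]
ft_force: [-0.4, 0.5, 0.2]
width: 0.0858
gripper_force: 0.0
```

move_arm --grip '[60, 45, 30, 20, 10, 0, 0, 0]' --pt "0 0 0" --pt "0 0 0" --pt "0 0 0" --pt "0 0 0" --pt "0 0 0" --pt "0 0 0" --pt "0 0 0" --pt "0 0 0" --twist '[0, 0, 0, 0, 0, 0, 0, 0]' --force 50

```text
time_s: 11.35
tool_pos: [0.4877, 0.2708, 0.0351]
ee_rot: [1.183, 2.91, 0.0]
ft_force: [-1.7, -1.3, 6.7]
width: 0.0093
gripper_force: 50.2
```

move_arm --grip '[0, 0, 0, 0, 0, 0, 0]' --pt "0 0 -0.02" --pt "0 0 -0.08" --pt "0 0 -0.16" --pt "0 0 -0.24" --pt "0 0 -0.29" --pt "0 0 -0.3" --pt "0 0 -0.3" --twist '[0, 0, 0, 0, 0, 0, 0]' --force 60

```text
time_s: 12.05
tool_pos: [0.4875, 0.2707, 0.1848]
ee_rot: [1.183, 2.91, 0.001]
ft_force: [0.3, -0.3, -4.1]
width: 0.0096
gripper_force: 59.2
```

Run:
```python
from h import *; from bench import robot
s=robot.get_state(); print(s["tool_pos"],s["width"]); plan(s,(0.458,-0.0062),None,None)
```

```text
[0.48749442 0.27071552 0.18480098] 0.009627016491115737
yaw 45.74 q6 -0.294 slide [-3.443e-01 -4.378e-01 -3.000e-04] twist 0 tilt [0.05 0.03]
```

move_arm --grip '[0, 0, 0, 0, 0, 0, 0, 0]' --pt "-0.021 -0.027 0" --pt "-0.07 -0.089 0" --pt "-0.13 -0.165 0" --pt "-0.19 -0.242 0" --pt "-0.25 -0.318 0" --pt "-0.3 -0.382 0" --pt "-0.33 -0.42 0" --pt "-0.344 -0.438 0" --twist '[0, 0, 0, 0, 0, 0, 0, 0]'

```text
time_s: 12.85
tool_pos: [0.4556, -0.0087, 0.1827]
ee_rot: [-1.186, -2.906, 0.003]
ft_force: [-0.4, 0.7, -4.7]
width: 0.0096
gripper_force: 59.2
```

move_arm --grip '[0, 0]' --pt "0 0 0" --pt "0 0 0" --twist '[0, 0]'

```text
time_s: 13.05
tool_pos: [0.4573, -0.0059, 0.1837]
ee_rot: [-1.184, -2.908, 0.0]
ft_force: [-0.1, -0.7, -3.8]
width: 0.0092
gripper_force: 59.3
```

Run:
```python
from h import *; from bench import robot
s=robot.get_state(); print(s["tool_pos"],s["ft_force"]); plan(s,(0.458,-0.0062),0.035,None)
```

```text
[ 0.45726689 -0.00590507  0.18368384] [-0.14026362 -0.69960563 -3.75549576]
yaw 45.69 q6 -0.814 slide [-0.0019  0.0008  0.2974] twist 0 tilt [-0.09  0.02]
```

move_arm --grip '[0, 0, 0, 0, 0, 0, 0, 0]' --pt "0 0.001 0.03" --pt "0 0.001 0.09" --pt "0 0.001 0.15" --pt "0 0.001 0.2" --pt "0 0.001 0.24" --pt "0 0.001 0.27" --pt "0 0.001 0.284" --pt "0 0.001 0.288" --twist '[0, 0, 0, 0, 0, 0, 0, 0]'

```text
time_s: 13.85
tool_pos: [0.4578, -0.005, 0.0397]
ee_rot: [-1.181, -2.91, 0.001]
ft_force: [-0.4, 0.3, -3.8]
width: 0.0092
gripper_force: 59.2
```

move_arm --grip '[0, 0, 0, 0, 0, 0]' --pt "0 0 0.002" --pt "0 0 0.004" --pt "0 0 0.006" --pt "0 0 0.008" --pt "0 0 0.009" --pt "0 0 0.009" --twist '[0, 0, 0, 0, 0, 0]'

```text
time_s: 14.45
tool_pos: [0.4582, -0.0059, 0.0361]
ee_rot: [1.184, 2.91, 0.0]
ft_force: [-0.3, -0.5, -3.3]
width: 0.0096
gripper_force: 59.2
```

move_arm --grip '[0, 0, 0]' --pt "0 0 0.001" --pt "0 0 0.002" --pt "0 0 0.002" --twist '[0, 0, 0]'

```text
time_s: 14.75
tool_pos: [0.4582, -0.0059, 0.0351]
ee_rot: [1.184, 2.91, -0.0]
ft_force: [-0.7, -0.6, -0.8]
width: 0.0097
gripper_force: 59.8
```

move_arm --grip '[0, 0, 0]' --pt "0 0 0.001" --pt "0 0 0.001" --pt "0 0 0.001" --twist '[0, 0, 0]'

```text
time_s: 15.05
tool_pos: [0.4582, -0.0059, 0.0351]
ee_rot: [1.184, 2.91, -0.0]
ft_force: [-2.8, -0.7, 9.7]
width: 0.0095
gripper_force: 61.4
```

move_arm --grip '[4, 8, 13, 20, 35, 60, 100, 100]' --pt "0 0 0" --pt "0 0 0" --pt "0 0 0" --pt "0 0 0" --pt "0 0 0" --pt "0 0 0" --pt "0 0 0" --pt "0 0 0" --twist '[0, 0, 0, 0, 0, 0, 0, 0]'

```text
time_s: 15.85
tool_pos: [0.4581, -0.0058, 0.0344]
ee_rot: [-1.184, -2.91, 0.0]
ft_force: [-0.4, 0.6, 0.3]
width: 0.0718
gripper_force: 0.0
```

move_arm --grip '[100, 100, 100, 100, 100, 100, 100, 100]' --pt "0 0 0" --pt "0 0 -0.03" --pt "0 0 -0.1" --pt "0 0 -0.2" --pt "0 0 -0.3" --pt "0 0 -0.4" --pt "0 0 -0.43" --pt "0 0 -0.43" --twist '[0, 0, 0, 0, 0, 0, 0, 0]'

```text
time_s: 16.65
tool_pos: [0.4598, -0.0059, 0.2524]
ee_rot: [1.182, 2.905, 0.003]
ft_force: [-0.2, 0.3, -0.3]
width: 0.0856
gripper_force: 0.0
```

Run:
```python
from h import *; from bench import robot
ci=robot.camera_info("wrist"); im=np.ascontiguousarray(robot.capture("wrist")[:,:,::-1]); cv2.imwrite("pics/w5.png",im)
measure(im,ci,"red",None,(.458,-.006),ho=50)
s=robot.get_state(); print(s["tool_pos"],s["ft_force"]); plan(s,(0.47,-0.25),0.25,-30)
```

```text
tray [ 0.4579 -0.0061] [0.1082 0.1083] 12.9
foot px ((252.0, 155.84693908691406), 27.056785583496094) world [ 0.4592 -0.006 ] r 0.0349
[ 0.4586316  -0.00586409  0.25034493] [-0.57237795  0.26909539 -0.53388587]
yaw 45.73 q6 -0.814 slide [-0.3571 -0.3337  0.0008] twist 0.8414 tilt [ 0.14 -0.  ]
```

View pics/w5.png

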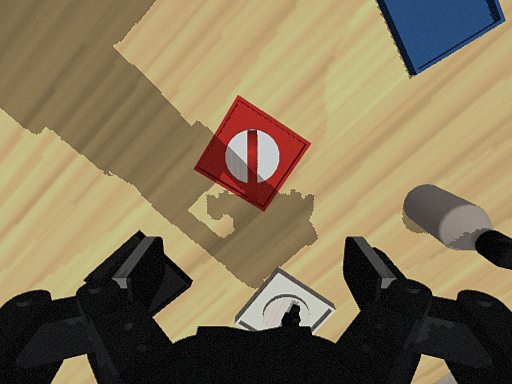

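The heart is centred in red to about 1 mm. On to the house.

move_arm --grip '[100, 100, 100, 100, 100, 100, 100, 100]' --pt "-0.357 -0.334 0" --pt "-0.357 -0.334 0" --pt "-0.357 -0.334 0" --pt "-0.357 -0.334 0" --pt "-0.357 -0.334 0" --pt "-0.357 -0.334 0" --pt "-0.357 -0.334 0" --pt "-0.357 -0.334 0" --twist '[0.841, 0.841, 0.841, 0.841, 0.841, 0.841, 0.841, 0.841]'

```text
time_s: 17.5
tool_pos: [0.4682, -0.2501, 0.2469]
ee_rot: [-2.623, -1.722, 0.003]
ft_force: [1.0, -0.3, 0.0]
width: 0.0853
gripper_force: 0.0
```

move_arm --grip '[100, 100, 100]' --pt "0 0 0" --pt "0 0 0" --pt "0 0 0" --twist '[0.076, 0.076, 0.076]'

```text
time_s: 17.8
tool_pos: [0.4688, -0.2497, 0.248]
ee_rot: [-2.714, -1.578, 0.002]
ft_force: [-0.7, -0.3, 0.4]
width: 0.0855
gripper_force: 0.0
```

Run:
```python
from h import *; from bench import robot
ci=robot.camera_info("wrist"); im=np.ascontiguousarray(robot.capture("wrist")[:,:,::-1]); cv2.imwrite("pics/w6.png",im)
s=robot.get_state(); print(s["tool_pos"]); plan(s,(0.47,-0.25),0.034,-30)
try: measure(im,ci,"black","blue",(.475,-.25),ho=45)
except Exception as e: print(e)
```

```text
[ 0.46895239 -0.24974492  0.24836552]
yaw -29.67 q6 0.026 slide [0.0006 0.0029 0.4287] twist 0.0036 tilt [-0.09  0.05]
tray [ 0.4744 -0.2519] [0.1087 0.1076] 86.6
foot px ((253.9644775390625, 158.28871154785156), 27.40240478515625) world [ 0.4692 -0.2499] r 0.0349
plate 551 mean [ 0.4677 -0.2529] normal yaw -35.52 len,thick [0.0721 0.0116]
```

View pics/w6.png

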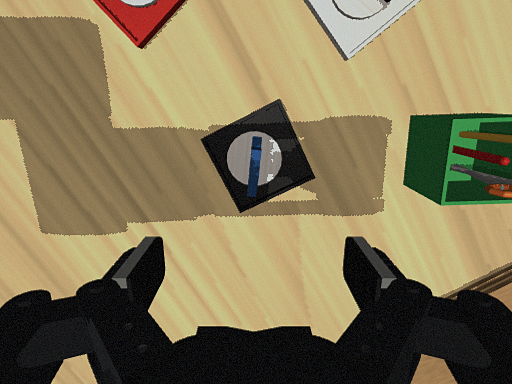

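House at (255,165) in the black tray, plate turned about 6° more than the tool; the caddy is well clear.

move_arm --grip '[100, 100, 100, 100, 100, 100, 100, 100]' --pt "0 0.001 0.04" --pt "0 0.001 0.12" --pt "0 0.001 0.2" --pt "0 0.001 0.28" --pt "0 0.001 0.35" --pt "0 0.001 0.4" --pt "0 0.001 0.42" --pt "0 0.001 0.43" --twist '[0.065, 0.065, 0.065, 0.065, 0.065, 0.065, 0.065, 0.065]'

```text
time_s: 18.65
tool_pos: [0.4694, -0.25, 0.0336]
ee_rot: [-2.793, -1.435, 0.001]
ft_force: [1.6, -0.4, -0.2]
width: 0.085
gripper_force: 0.0
```

move_arm --grip '[60, 45, 30, 20, 10, 0, 0, 0]' --pt "0 0 0" --pt "0 0 0" --pt "0 0 0" --pt "0 0 0" --pt "0 0 0" --pt "0 0 0" --pt "0 0 0" --pt "0 0 0" --twist '[0, 0, 0, 0, 0, 0, 0, 0]' --force 50

```text
time_s: 19.45
tool_pos: [0.47, -0.2504, 0.0351]
ee_rot: [2.795, 1.433, 0.0]
ft_force: [-2.0, 1.4, 6.8]
width: 0.0093
gripper_force: 50.2
```

move_arm --grip '[0, 0, 0, 0, 0, 0, 0]' --pt "0 0 -0.02" --pt "0 0 -0.08" --pt "0 0 -0.16" --pt "0 0 -0.24" --pt "0 0 -0.29" --pt "0 0 -0.3" --pt "0 0 -0.3" --twist '[0, 0, 0, 0, 0, 0, 0]' --force 60

```text
time_s: 20.15
tool_pos: [0.4698, -0.2503, 0.1848]
ee_rot: [2.795, 1.433, 0.001]
ft_force: [0.2, -0.8, -4.8]
width: 0.0093
gripper_force: 59.2
```

Run:
```python
from h import *; from bench import robot
s=robot.get_state(); print(s["tool_pos"],s["width"]); plan(s,(0.35,0),.2,None); plan(s,(0.4833,0.2653),None,None)
```

```text
[ 0.46977415 -0.25026959  0.18476362] 0.009309430932539796
yaw -35.72 q6 0.131 slide [ 0.2666 -0.4867 -0.0309] twist 0 tilt [ 0.05 -0.03]
yaw -35.72 q6 0.131 slide [ 8.53e-01 -5.80e-01 -4.00e-04] twist 0 tilt [ 0.05 -0.03]
```

move_arm --grip '[0, 0, 0, 0, 0, 0, 0, 0]' --pt "0.035 -0.024 -0.01" --pt "0.1 -0.068 -0.02" --pt "0.17 -0.116 -0.02" --pt "0.24 -0.163 -0.02" --pt "0.31 -0.211 -0.02" --pt "0.38 -0.258 -0.02" --pt "0.45 -0.306 -0.02" --pt "0.52 -0.354 -0.02" --twist '[0, 0, 0, 0, 0, 0, 0, 0]'

```text
time_s: 20.95
tool_pos: [0.4763, 0.0656, 0.1923]
ee_rot: [-2.795, -1.433, 0.005]
ft_force: [0.6, -0.4, -3.7]
width: 0.0095
gripper_force: 59.1
```

move_arm --grip '[0, 0, 0, 0, 0, 0, 0, 0]' --pt "0.07 -0.048 0" --pt "0.14 -0.095 0" --pt "0.21 -0.143 0" --pt "0.27 -0.184 0.01" --pt "0.31 -0.211 0.02" --pt "0.333 -0.226 0.02" --pt "0.333 -0.226 0.02" --pt "0.333 -0.226 0.02" --twist '[0, 0, 0, 0, 0, 0, 0, 0]'

```text
time_s: 21.75
tool_pos: [0.4828, 0.2644, 0.1835]
ee_rot: [2.795, 1.433, -0.004]
ft_force: [-0.6, 0.3, -3.9]
width: 0.0094
gripper_force: 59.1
```

Run:
```python
from h import *; from bench import robot
s=robot.get_state(); print(s["tool_pos"],s["ft_force"]); plan(s,(0.4833,0.2653),0.035,None)
```

```text
[0.48277598 0.26436941 0.18349287] [-0.6185843   0.34566438 -3.9332802 ]
yaw -35.69 q6 1.122 slide [ 2.80e-03 -1.00e-04  2.97e-01] twist 0 tilt [-0.1  -0.08]
```

move_arm --grip '[0, 0, 0, 0, 0, 0, 0, 0]' --pt "0.001 0 0.03" --pt "0.001 0 0.09" --pt "0.001 0 0.15" --pt "0.001 0 0.2" --pt "0.001 0 0.24" --pt "0.001 0 0.27" --pt "0.001 0 0.284" --pt "0.001 0 0.288" --twist '[0, 0, 0, 0, 0, 0, 0, 0]'

```text
time_s: 22.55
tool_pos: [0.4834, 0.2645, 0.04]
ee_rot: [2.796, 1.432, -0.002]
ft_force: [-0.5, 0.1, -3.5]
width: 0.0093
gripper_force: 59.1
```

move_arm --grip '[0, 0, 0, 0, 0, 0]' --pt "0 0 0.002" --pt "0 0 0.004" --pt "0 0 0.006" --pt "0 0 0.008" --pt "0 0 0.009" --pt "0 0 0.009" --twist '[0, 0, 0, 0, 0, 0]'

```text
time_s: 23.15
tool_pos: [0.4836, 0.2657, 0.036]
ee_rot: [-2.796, -1.433, 0.0]
ft_force: [-0.1, -0.2, -4.0]
width: 0.0092
gripper_force: 59.1
```

move_arm --grip '[0, 0, 0]' --pt "0 0 0.001" --pt "0 0 0.002" --pt "0 0 0.002" --twist '[0, 0, 0]'

```text
time_s: 23.45
tool_pos: [0.4837, 0.2658, 0.0351]
ee_rot: [-2.796, -1.433, -0.0]
ft_force: [-0.1, -0.4, -2.5]
width: 0.0089
gripper_force: 59.5
```

move_arm --grip '[0, 0, 0]' --pt "0 0 0.001" --pt "0 0 0.001" --pt "0 0 0.001" --twist '[0, 0, 0]'

```text
time_s: 23.75
tool_pos: [0.4836, 0.2657, 0.0351]
ee_rot: [-2.796, -1.433, -0.0]
ft_force: [-3.1, -0.9, 6.0]
width: 0.0095
gripper_force: 60.8
```

move_arm --grip '[4, 8, 13, 20, 35, 60, 100, 100]' --pt "0 0 0" --pt "0 0 0" --pt "0 0 0" --pt "0 0 0" --pt "0 0 0" --pt "0 0 0" --pt "0 0 0" --pt "0 0 0" --twist '[0, 0, 0, 0, 0, 0, 0, 0]'

```text
time_s: 24.55
tool_pos: [0.4837, 0.2657, 0.0345]
ee_rot: [2.796, 1.433, 0.0]
ft_force: [0.0, 0.5, -0.3]
width: 0.0724
gripper_force: 0.0
```

move_arm --grip '[100, 100, 100, 100, 100, 100, 100, 100]' --pt "0 0 0" --pt "0 0 -0.03" --pt "0 0 -0.1" --pt "0 0 -0.2" --pt "0 0 -0.3" --pt "0 0 -0.4" --pt "0 0 -0.43" --pt "0 0 -0.43" --twist '[0, 0, 0, 0, 0, 0, 0, 0]'

```text
time_s: 25.35
tool_pos: [0.4851, 0.2665, 0.2538]
ee_rot: [-2.795, -1.433, -0.011]
ft_force: [-0.6, 0.1, 0.0]
width: 0.0854
gripper_force: 0.0
```

Run:
```python
from h import *; from bench import robot
ci=robot.camera_info("wrist"); im=np.ascontiguousarray(robot.capture("wrist")[:,:,::-1]); cv2.imwrite("pics/w7.png",im)
measure(im,ci,"blue","blue",(.483,.265),ho=34)
s=robot.get_state(); print(s["tool_pos"],s["ft_force"]); plan(s,(0.667,-0.139),0.25,23.8)
```

```text
tray [0.4829 0.2662] [0.1076 0.1075] 77.5
foot px ((252.27847290039062, 159.78126525878906), 26.970260620117188) world [0.4838 0.2656] r 0.035
plate 4571 mean [0.4863 0.2706] normal yaw -42.0 len,thick [0.0875 0.0864]
[0.48401997 0.26590776 0.25133506] [ 0.72376978  1.21380105 -0.38451251]
yaw -35.71 q6 1.123 slide [-0.4439  0.7699  0.0024] twist -0.6613 tilt [0.16 0.09]
```

View pics/w7.png

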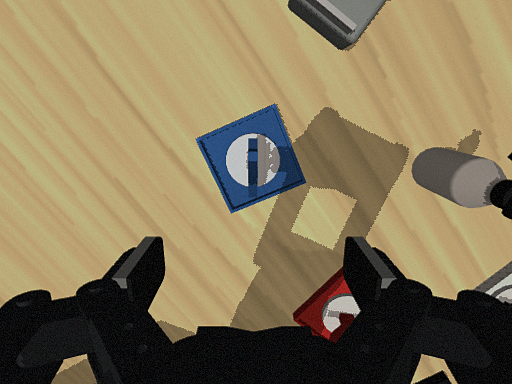

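The house is centred in blue. Back to the tree.

move_arm --grip '[100, 100, 100, 100, 100, 100, 100, 100]' --pt "-0.444 0.77 0" --pt "-0.444 0.77 0" --pt "-0.444 0.77 0" --pt "-0.444 0.77 0" --pt "-0.444 0.77 0" --pt "-0.444 0.77 0" --pt "-0.444 0.77 0" --pt "-0.444 0.77 0" --twist '[-0.661, -0.661, -0.661, -0.661, -0.661, -0.661, -0.661, -0.661]'

```text
time_s: 26.2
tool_pos: [0.6388, -0.0804, 0.2474]
ee_rot: [-1.707, -2.633, 0.002]
ft_force: [-0.1, -0.5, 0.1]
width: 0.0852
gripper_force: 0.0
```

Run:
```python
from h import *; from bench import robot
s=robot.get_state(); print(s["tool_pos"]); plan(s,(0.667,-0.1387),0.25,23.8)
```

```text
[ 0.63881686 -0.0803532   0.24739741]
yaw 24.09 q6 -0.548 slide [-0.1295  0.0038 -0.0055] twist 0.0032 tilt [-0.19  0.03]
```

move_arm --grip '[100, 100, 100, 100, 100]' --pt "-0.06 0.004 -0.005" --pt "-0.12 0.004 -0.005" --pt "-0.129 0.004 -0.005" --pt "-0.129 0.004 -0.005" --pt "-0.129 0.004 -0.005" --twist '[0, 0, 0, 0, 0]'

```text
time_s: 26.7
tool_pos: [0.6663, -0.1359, 0.2507]
ee_rot: [-1.715, -2.63, 0.001]
ft_force: [0.4, 0.3, 0.3]
width: 0.0856
gripper_force: 0.0
```

Run:
```python
from h import *; from bench import robot
ci=robot.camera_info("wrist"); im=np.ascontiguousarray(robot.capture("wrist")[:,:,::-1]); cv2.imwrite("pics/w8.png",im)
measure(im,ci,None,"black",(.667,-.1387),ho=34)
s=robot.get_state(); print(s["tool_pos"]); plan(s,(0.667,-0.1387),0.034,23.8)
```

```text
foot px ((251.61895751953125, 157.6265106201172), 45.9841194152832) world [ 0.6649 -0.1382] r 0.059
plate 457 mean [ 0.6666 -0.1371] normal yaw 23.75 len,thick [0.0634 0.0108]
[ 0.66653691 -0.1356383   0.25117954]
yaw 23.82 q6 -0.619 slide [-0.0065 -0.0011  0.4344] twist 0.0002 tilt [-0.09  0.04]
```

move_arm --grip '[100, 100, 100, 100, 100, 100, 100, 100]' --pt "-0.005 -0.001 0.04" --pt "-0.005 -0.001 0.12" --pt "-0.005 -0.001 0.2" --pt "-0.005 -0.001 0.28" --pt "-0.005 -0.001 0.35" --pt "-0.005 -0.001 0.4" --pt "-0.005 -0.001 0.42" --pt "-0.005 -0.001 0.432" --twist '[0, 0, 0, 0, 0, 0, 0, 0]'

```text
time_s: 27.55
tool_pos: [0.6675, -0.1384, 0.0355]
ee_rot: [-1.714, -2.631, 0.001]
ft_force: [-0.5, -0.4, -0.0]
width: 0.0857
gripper_force: 0.0
```

move_arm --grip '[60, 45, 30, 20, 10, 0, 0, 0]' --pt "0 0 0" --pt "0 0 0" --pt "0 0 0" --pt "0 0 0" --pt "0 0 0" --pt "0 0 0" --pt "0 0 0" --pt "0 0 0" --twist '[0, 0, 0, 0, 0, 0, 0, 0]' --force 50

```text
time_s: 28.35
tool_pos: [0.6682, -0.1394, 0.0366]
ee_rot: [1.716, 2.631, 0.0]
ft_force: [-0.5, -0.8, 4.7]
width: 0.0093
gripper_force: 50.1
```

move_arm --grip '[0, 0, 0, 0, 0, 0, 0]' --pt "0 0 -0.02" --pt "0 0 -0.08" --pt "0 0 -0.16" --pt "0 0 -0.24" --pt "0 0 -0.29" --pt "0 0 -0.3" --pt "0 0 -0.3" --twist '[0, 0, 0, 0, 0, 0, 0]' --force 60

```text
time_s: 29.05
tool_pos: [0.6678, -0.1393, 0.1863]
ee_rot: [1.716, 2.631, 0.0]
ft_force: [0.2, -0.6, -3.5]
width: 0.0094
gripper_force: 58.8
```

Run:
```python
from h import *; from bench import robot
s=robot.get_state(); print(s["tool_pos"],s["width"]); plan(s,(0.475,-0.2518),None,None)
```

```text
[ 0.66781906 -0.13930693  0.18627048] 0.009418763208191652
yaw 23.78 q6 -0.623 slide [-5.040e-02 -4.436e-01 -2.000e-04] twist 0 tilt [ 0.04 -0.01]
```

move_arm --grip '[0, 0, 0, 0, 0, 0, 0, 0]' --pt "-0.004 -0.035 0" --pt "-0.012 -0.105 0" --pt "-0.021 -0.185 0" --pt "-0.03 -0.265 0" --pt "-0.039 -0.345 0" --pt "-0.046 -0.405 0" --pt "-0.05 -0.444 0" --pt "-0.05 -0.444 0" --twist '[0, 0, 0, 0, 0, 0, 0, 0]'

```text
time_s: 29.85
tool_pos: [0.4713, -0.2519, 0.1838]
ee_rot: [-1.716, -2.626, 0.001]
ft_force: [0.7, 0.6, -3.2]
width: 0.0094
gripper_force: 59.1
```

move_arm --grip '[0, 0]' --pt "0 0 0" --pt "0 0 0" --twist '[0, 0]'

```text
time_s: 30.05
tool_pos: [0.475, -0.2512, 0.1851]
ee_rot: [-1.715, -2.631, -0.0]
ft_force: [0.1, -0.9, -2.9]
width: 0.0095
gripper_force: 59.1
```

Run:
```python
from h import *; from bench import robot
s=robot.get_state(); print(s["tool_pos"],s["ft_force"]); plan(s,(0.475,-0.2518),0.0366,None)
```

```text
[ 0.47501802 -0.25119272  0.18506556] [ 0.09781886 -0.91390094 -2.93092131]
yaw 23.79 q6 -0.905 slide [-0.0014 -0.0004  0.2969] twist 0 tilt [-0.06  0.04]
```

move_arm --grip '[0, 0, 0, 0, 0, 0, 0, 0]' --pt "-0.001 0 0.03" --pt "-0.001 0 0.09" --pt "-0.001 0 0.15" --pt "-0.001 0 0.2" --pt "-0.001 0 0.24" --pt "-0.001 0 0.27" --pt "-0.001 0 0.284" --pt "-0.001 0 0.288" --twist '[0, 0, 0, 0, 0, 0, 0, 0]'

```text
time_s: 30.85
tool_pos: [0.4751, -0.2515, 0.041]
ee_rot: [-1.714, -2.631, 0.0]
ft_force: [-0.3, 0.3, -2.3]
width: 0.0092
gripper_force: 59.1
```

move_arm --grip '[0, 0, 0, 0, 0, 0]' --pt "0 0 0.002" --pt "0 0 0.004" --pt "0 0 0.006" --pt "0 0 0.008" --pt "0 0 0.009" --pt "0 0 0.009" --twist '[0, 0, 0, 0, 0, 0]'

```text
time_s: 31.45
tool_pos: [0.475, -0.2522, 0.0376]
ee_rot: [1.716, 2.631, 0.0]
ft_force: [-0.0, 0.4, -2.4]
width: 0.0094
gripper_force: 59.1
```

move_arm --grip '[0, 0, 0]' --pt "0 0 0.001" --pt "0 0 0.002" --pt "0 0 0.002" --twist '[0, 0, 0]'

```text
time_s: 31.75
tool_pos: [0.475, -0.2522, 0.0367]
ee_rot: [1.716, 2.631, 0.0]
ft_force: [-0.4, 0.2, -0.5]
width: 0.009
gripper_force: 59.4
```

move_arm --grip '[0, 0, 0]' --pt "0 0 0.001" --pt "0 0 0.001" --pt "0 0 0.001" --twist '[0, 0, 0]'

```text
time_s: 32.05
tool_pos: [0.475, -0.2522, 0.0366]
ee_rot: [1.716, 2.631, -0.0]
ft_force: [-3.8, 0.3, 8.6]
width: 0.0094
gripper_force: 60.8
```

move_arm --grip '[4, 8, 13, 20, 35, 60, 100, 100]' --pt "0 0 0" --pt "0 0 0" --pt "0 0 0" --pt "0 0 0" --pt "0 0 0" --pt "0 0 0" --pt "0 0 0" --pt "0 0 0" --twist '[0, 0, 0, 0, 0, 0, 0, 0]'

```text
time_s: 32.85
tool_pos: [0.475, -0.2521, 0.0359]
ee_rot: [-1.716, -2.631, -0.0]
ft_force: [0.4, 0.7, -0.6]
width: 0.0721
gripper_force: 0.0
```

move_arm --grip '[100, 100, 100, 100, 100, 100, 100, 100]' --pt "0 0 0" --pt "0 0 -0.03" --pt "0 0 -0.1" --pt "0 0 -0.2" --pt "0 0 -0.3" --pt "0 0 -0.4" --pt "0 0 -0.43" --pt "0 0 -0.43" --twist '[0, 0, 0, 0, 0, 0, 0, 0]'

```text
time_s: 33.65
tool_pos: [0.4764, -0.2529, 0.2541]
ee_rot: [1.713, 2.627, 0.001]
ft_force: [-0.1, -0.9, -0.3]
width: 0.0856
gripper_force: 0.0
```

Run:
```python
from h import *; from bench import robot
ci=robot.camera_info("wrist"); im=np.ascontiguousarray(robot.capture("wrist")[:,:,::-1])
measure(im,ci,"black",None,(.475,-.252),ho=34)
side=robot.capture("side")[:,:,::-1]
cv2.imwrite("pics/end.png",np.vstack([np.hstack([im,side])])[:, :] if 0 else cv2.resize(np.hstack([im,side]),(800,300)))
```

```text
tray [ 0.4745 -0.2519] [0.1084 0.1083] 86.5
foot px ((252.1688995361328, 154.71070861816406), 26.977338790893555) world [ 0.4757 -0.2511] r 0.0348
```

View pics/end.png

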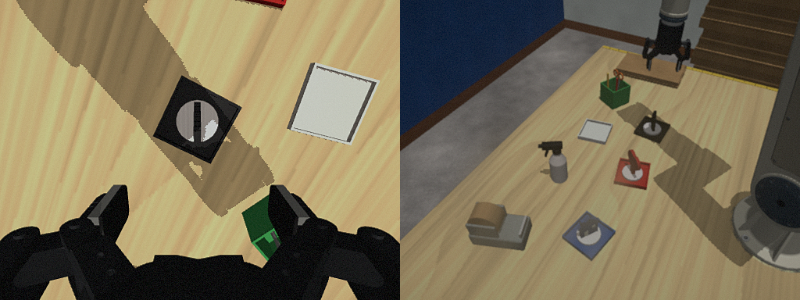

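All three stand upright in the trays of their own colours, the white tray is empty and the bystanders have not moved, so I hand in.

```bash
python3 -c "
from bench import robot
print(robot.sign_off())"
```

```text
the job is handed in; nothing more can be done
None
```

The tree, heart and house each stand upright in the tray of their own colour, within about 1.5 mm of centre by the wrist camera, and the job was handed in at about 34 s of the 112 s allowed.

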